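# Send the tea tray home past its spring catch

## Robot

A 6-joint arm with a two-finger parallel gripper is mounted at the origin on a cart in front of the work surface, level with it; the furniture and walls round the work are solid. World frame = base frame: x ahead of the robot, y to its left, z up, the work surface at z = 0. Lengths are in m, angles in rad, forces in N, time in s.
With the tool pointing down it reaches from about 0.25 to 0.775 m from the base axis. Payload 8.9 kg.
Tool frame: the origin (TCP) lies at the very end of the fingers, on their centre line; the grasp point (between the pads) lies 19 mm behind it (r.grip_point_offset is the distance from the TCP to the grasp point, in m); x points along the fingers, y is the direction in which the jaws open and shut, and the axes are right-handed (so a half turn about x gives the same grasp; the last joint's range is limited). The gripper opens to 85 mm and grips with 20 to 120 N. Pads are 22 mm wide; open, the fingers measure 114 mm over their backs; the gripper's body (76 mm by 85 mm) begins 54 mm behind the grasp point. The pads swing forward as they close: fully open they stand 13 mm farther back than shut.
Start: joints at [0.978, 0.291, -0.153, 1.127, 0, 1.431], TCP at [0.23, 0.472, 0.231] pointing down, gripper open.
Joint ranges: [-2.52, 2.52], [-0.91, 1.74], [-1.3, 1.37], [-1.96, 2.02], [-1.52, 1.47], [-3.14, 3.14]. Speed limits (rad/s): [2.22, 2.22, 2.79, 3.14, 3.14, 3.14].

## Interface

Orientations are given as [roll, pitch, yaw] about the fixed x, y, z axes, in that order (R = Rz(yaw) Ry(pitch) Rx(roll)).
In Python, from rig import r gives the robot as it stands.
- The arm moves only by the tool servo_tool, never from a script. Its argument "deltas" is a list of rows, each a list of 5 numbers: the shift along the tool's x, y, z in mm, then the turn about the tool's x in rad, then the finger opening in mm, from 0 to 85.4. In form: [[tx, ty, tz, turn, jaw], ...]. A call has 1 to 12 rows; each row is the pose to reach, as a shift and turn from the pose commanded when the call began, along the tool's axes at that moment; what a row does not reach only later rows make up. A row lasts 1/8 s, in which the tool goes at most 62.5 mm and 10.7 degrees, less where a joint would pass 70% of its speed; a pose out of reach is approached as far as the arm can. A call with a gripper value outside its range is refused whole. The fingers move at their own pace and stop on an object; the grip force is fixed at half the most. Time passes only in rows, so rows that repeat a pose let the fingers close. It gives the time, the measured TCP pose, the force and the opening at its end, in the units of the state.
- r.observe(): the state, without advancing time (a new reading comes with each control period).
- r.read_camera(name): name is "scene" or "top"; returns a dict with "pixels" (384x512x3 uint8, red, green, blue), "range_z" (384x512 float32, m along the optical axis (not along the pixel's ray), 0 where there is no reading), "fx", "fy", "cx", "cy" (pixels), "D" ([k1, k2, p1, p2, k3] as OpenCV has them; the pictures are not rectified), "origin" and "rotation" of the camera in the world. Camera axes: x right, y down, z forward; pixel columns grow to the right and rows downward; lengths in m; the calibration is good to about 2 mm. A picture is of the moment at which its call begins.
- r.job_done(): hands the job in, once; it reports no verdict.
The state is a dict: "clock": time; "q": joint angles; "joint_velocities": joint speeds; "effort": joint torques, N m; "tcp_pos": TCP position; "eef_rot": TCP orientation; "wrist_force": force on the tool from outside, world axes, zero at the start; "ft_torque": the same for the moment, N m; "opening": finger opening in m.
Only numpy, scipy, OpenCV 4.12 (cv2) and the standard library are available. Lean on these libraries where they do the work, as an engineer would, in place of code of your own. Each camera call takes 0.05 s, during which the arm holds its last target.

## Task

The sliding tea tray is locked in its pulled-out place. With your fingertips press down the steel release bar in front of it, keep the bar held down while you push the tray steadily by its front lip all the way back to its stop, then let go so that the bar springs fully up and locks the tray home. Do not touch, upset or lift the kettle and the two cartons that ride on the tray, and leave the jars and the salt carton beside it alone.

Things in the scene. Friction and masses are not known exactly. Their poses are not given: they have to be found in the camera images.
- catch_pad (a point): Point on the flat top of the steel release bar, mid-width, 30 mm in front of the tray's lip at the start. Bar: 46 mm wide, lying along the slide; 61 mm of it shows before the lip (ribbed front), the rest runs under the tray. Top 22 mm above the worktop when up. The point sinks with the bar but stays when the tray moves. Its x axis: the way the tray slides home, turned up to 0.12 rad; z up.
- tray_lip (a point): Middle of the front face of the tray's front lip: an upright wooden strip 300 mm wide, 30 to 58 mm above the worktop; this point is 44 mm up. Axes as catch_pad; moves with the tray. A finger standing on the pressed bar reaches up past the lip and pushes it while sliding along the bar. Under the tray the bar has a stop nose; a finger kept in front of the lip never meets it.
- tea_tray (a joint): How far the wooden tray (300 mm wide, 250 mm deep) has slid home: 0 = pulled out, 0.090 m = home at the end stop; friction about 2 N. At 0 the bar's nose in a notch blocks it either way after 1.5 mm; with the bar 7 mm or more down it slides free. From 0.087 m on the released bar rises and locks the tray; in between the tray keeps the bar about 6 mm down.
- tray_catch (a joint): How far the release bar is down: 0 = fully up (locks), 0.009 m = fully down (top 13 mm above the worktop). Press it anywhere along its length; it goes straight down against a spring, about 4 N to start, 8.5 N at the bottom. Fixed track parts beside the bar are at most 12 mm high; the side rails, 97 mm and more to each side, 25 mm.
- tray_deck (a point): Point on the top of the tray's floor (36 mm above the worktop) under the middle of the kettle's round power base (153 mm across, 16 mm high, standing on the tray), 166 mm behind the lip's face and 4 mm left of the middle. Moves with the tray.
- kettle: Glass kettle, 154 mm across, 241 mm high, handle to the right; origin at its underside, which is 52 mm above the worktop, near the middle but 25 mm to the handle's side. Stands loose on the power base at the back of the tray; its wall is about 90 mm behind the lip's face.
- box_tea: Dark red tea carton, 102 x 53 x 60 mm, lying loose on the tray's left side, origin at the centre of its underside, about 108 mm left of the middle; its near end is about 37 mm behind the lip's face.
- box_green: Green tea carton, 107 x 55 x 52 mm, lying loose on the tray's right side, origin at the centre of its underside, about 108 mm right of the middle; its near end is about 34 mm behind the lip's face.
- spice_curry: Spice jar with a yellow cap, 42 mm across, 108 mm high, loose on the worktop left of the tray; origin at its underside.
- spice_paprika: Spice jar with a red cap, same size, also left of the tray; origin at its underside.
- salt_carton: Tall salt carton, 46 x 67 x 143 mm, loose on the worktop left of the tray, farther back; origin at its underside.
Not all that is in view belongs to the job. Leave any orange look-alike of the box_tea alone.

How it is judged:
By the outcome, as a careful person would: the job done as asked, in the order asked, and still so for the second after the job is handed in, with the robot touching nothing.
It also fails if it takes over 40 s, if anything falls off the work surface, if the arm or the gripper's body presses on something with over 40 N, if the wrist force passes 120 N, or if a joint passes its speed limit or range.

## Working session

There is one attempt and no reset: what is moved stays moved. The work goes in short steps, Python scripts to look and compute and a tool call to move; the robot and the scene stay as the last step left them, time stands still between calls to the robot, and variables do not carry over. Pictures are saved under pics/ and viewed, and the job is handed in when it is done.

Besides the shell and the picture viewer there is one more tool, called as name([rows], argument=value, ...), one row to a line, values as JSON. servo_tool: Moves the arm, as the interface text tells. Its arguments: {"type":"object","properties":{"deltas":{"type":"array","items":{"type":"array","items":{"type":"number"}}}},"required":["deltas"]}

```bash
ls; mkdir -p pics
python3 - <<'E'
from rig import r
import cv2,numpy as np
print(r.observe())
for n in("scene","top"):
    c=r.read_camera(n); np.savez(f"{n}0.npz",**c)
    cv2.imwrite(f"pics/{n}0.png",cv2.resize(c["pixels"][:,:,::-1],(800,600)))
    print(n,c["origin"],c["rotation"],c["fx"],c["cx"],c["D"])
E
```

```text
pics
{'clock': 0.0, 'q': array([ 9.77691502e-01,  2.91309288e-01, -1.54116515e-01,  1.12671248e+00,
       -8.28404279e-07,  1.43150487e+00]), 'joint_velocities': array([-2.59141068e-03, -1.20647176e-03,  3.00199227e-04,  2.41992014e-04,
       -1.42396389e-04, -9.91702610e-05]), 'effort': array([ 1.29590499e-03, -5.37147331e+01,  3.31367326e+01,  1.62446732e-02,
       -1.82675285e-04,  8.64383424e-06]), 'tcp_pos': array([0.22990177, 0.47149466, 0.23072091]), 'eef_rot': array([-1.70947047,  1.56945437, -2.16328384]), 'wrist_force': array([ 4.41070836e-01,  1.00031284e-04, -3.35337677e-01]), 'ft_torque': array([ 0.00483918, -0.02668854,  0.00148912]), 'opening': 0.08520024116847164}
scene [ 0.22912544 -0.41798205  0.69013509] [-2.38167015 -0.01043614 -0.64126551] 370.06365738512943 258.6674564105384 [-0.09131298  0.          0.          0.          0.        ]
top [0.17419849 0.15835308 0.99060651] [-2.68712105  0.0103397  -1.8496481 ] 385.9951613036243 257.5620608989707 [-0.12912949  0.          0.          0.          0.        ]
```

View pics/scene0.png

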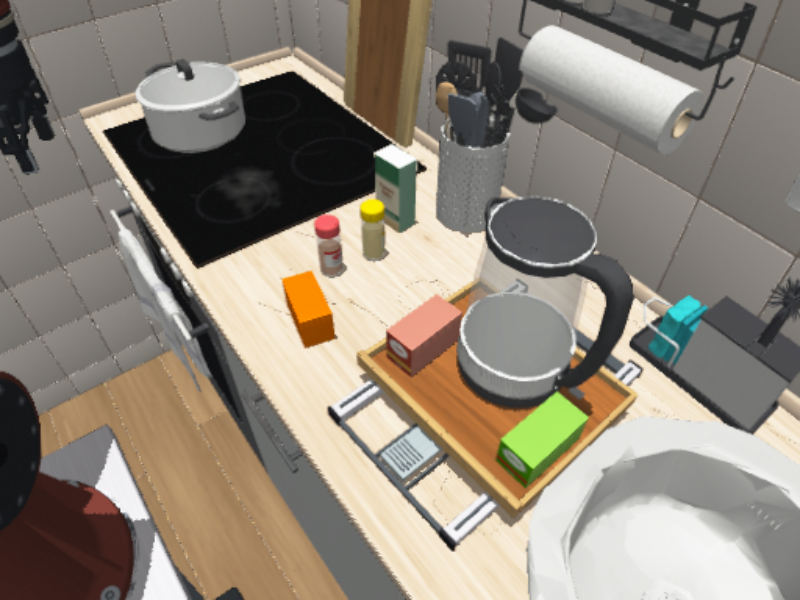

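View pics/top0.png

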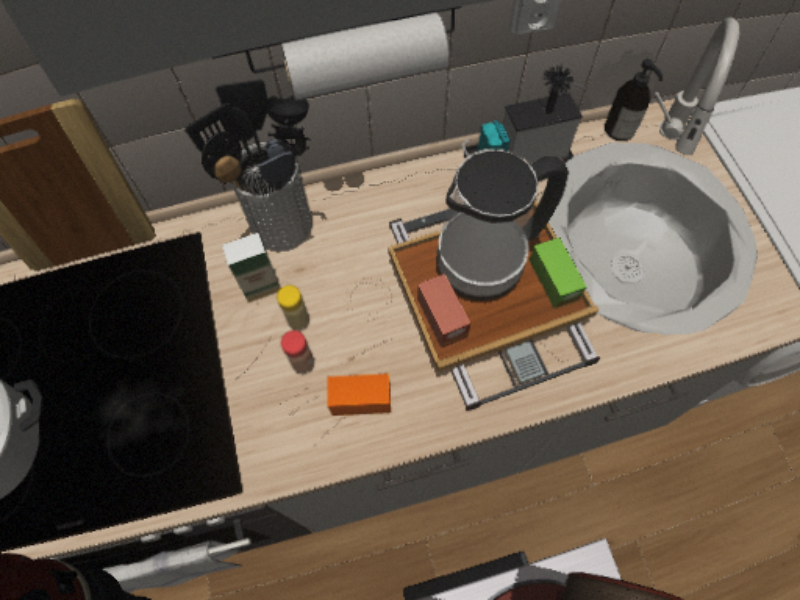

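The tray's lip runs from (365,360) to (515,505) in the scene picture and from (440,360) to (595,308) in the top one. The steel bar, with its ribbed front, is at scene (412,455) and top (523,362). The orange look-alike at top (358,393) stays untouched. Next, enlarged crops.

```bash
cat > h.py <<'E'
import numpy as np,cv2
from scipy.spatial.transform import Rotation as R
def load(n): return np.load(f"{n}.npz")
def pose(c):
    ro=c["rotation"]; return (R.from_euler("xyz",ro).as_matrix() if np.shape(ro)==(3,) else ro), c["origin"]
def K(c): return np.array([[c["fx"],0,c["cx"]],[0,c["fy"],c["cy"]],[0,0,1]],float)
def ray(c,u,v):
    p=cv2.undistortPoints(np.array([[[u,v]]],float),K(c),c["D"].astype(float))[0,0]
    M,o=pose(c); return M@np.array([p[0],p[1],1]),o
def atz(c,u,v,z):
    d,o=ray(c,u,v); return o+d*(z-o[2])/d[2]
def depth(c,u,v):
    d,o=ray(c,u,v); return o+d*float(c["range_z"][int(round(v)),int(round(u))])
def proj(c,P):
    M,o=pose(c); rv=cv2.Rodrigues(M.T)[0]; return cv2.projectPoints(np.array(P,float).reshape(-1,3),rv,-M.T@o,K(c),c["D"].astype(float))[0][:,0]
def crop(c,u0,v0,w,h,s,f): cv2.imwrite(f,cv2.resize(c["pixels"][v0:v0+h,u0:u0+w,::-1],None,fx=s,fy=s,interpolation=cv2.INTER_CUBIC))
E
python3 - <<'E'
from h import *
a=load("scene0");b=load("top0")
crop(a,205,210,150,140,5,"pics/s1.png"); crop(b,270,180,130,85,6,"pics/t1.png")
print(depth(a,264,291),depth(b,335,232))
E
```

```text
[ 0.45921505 -0.13918327  0.02246802] [ 0.45566627 -0.12700066  0.01914988]
```

View pics/s1.png

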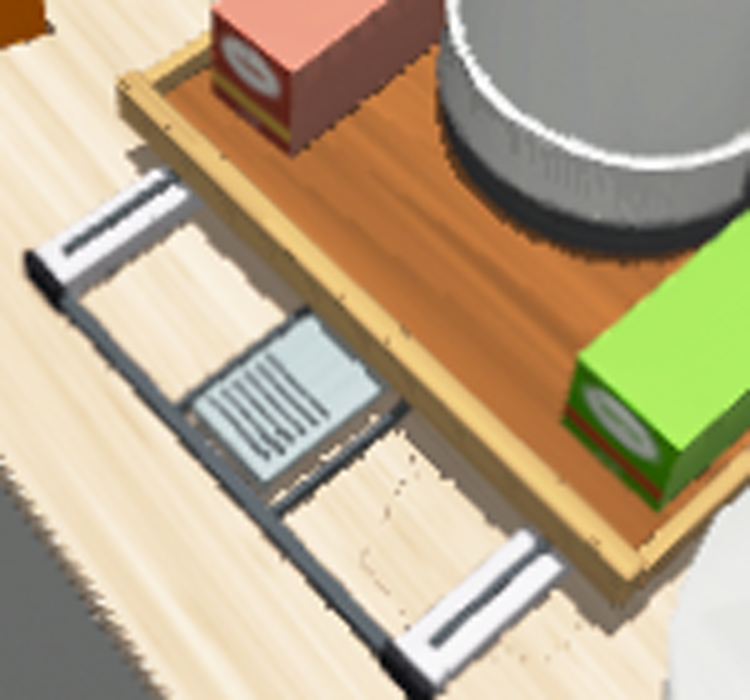

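View pics/t1.png

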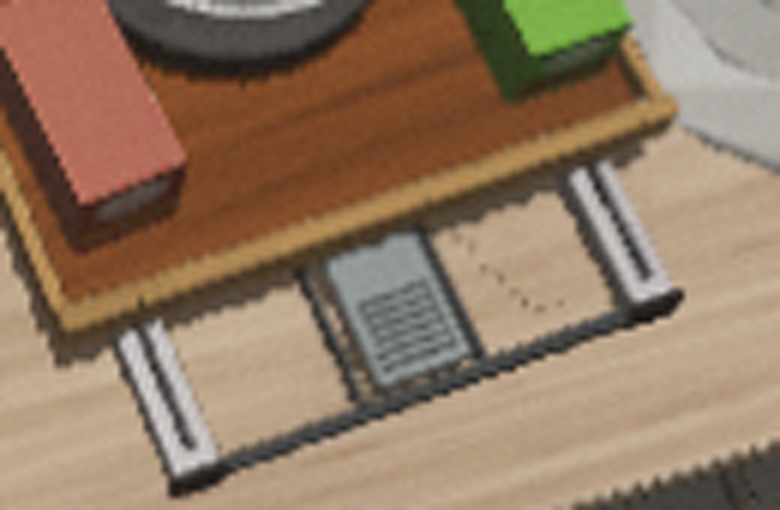

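Run:
```python
from h import *
a=load("scene0");b=load("top0")
S=lambda x,y,z:atz(a,205+x/5-.4,210+y/5-.4,z)
T=lambda x,y,z:atz(b,270+x/6-.4,180+y/6-.4,z)
f=lambda n,P,Q:print(n,P.round(4),Q.round(4),"len",np.linalg.norm(P-Q).round(4),"mid",((P+Q)/2).round(4),"dir",np.arctan2(*(-(Q-P)[:2]*[1,1]))if 0 else np.arctan2((Q-P)[0],-(Q-P)[1]).round(3))
f("S bar front",S(195,405,.022),S(268,482,.022))
f("T bar front",T(382,390,.022),T(472,352,.022))
f("S bar rear",S(312,315,.022),S(385,385,.022))
f("T bar rear",T(328,262,.022),T(418,232,.022))
f("S lip",S(120,85,.058),S(635,577,.058))
f("T lip",T(65,325,.058),T(675,115,.058))
f("S lip mid",S(382,385,.03),S(382,385,.03))
```

```text
S bar front [ 0.4271 -0.1141  0.022 ] [ 0.4307 -0.1581  0.022 ] len 0.0441 mid [ 0.4289 -0.1361  0.022 ] dir 0.082
T bar front [ 0.4232 -0.1093  0.022 ] [ 0.4282 -0.1539  0.022 ] len 0.0449 mid [ 0.4257 -0.1316  0.022 ] dir 0.112
S bar rear [ 0.49  -0.109  0.022] [ 0.4938 -0.1523  0.022 ] len 0.0434 mid [ 0.4919 -0.1306  0.022 ] dir 0.088
T bar rear [ 0.4864 -0.1071  0.022 ] [ 0.4885 -0.1513  0.022 ] len 0.0443 mid [ 0.4875 -0.1292  0.022 ] dir 0.046
S lip [0.4787 0.014  0.058 ] [ 0.5025 -0.2798  0.058 ] len 0.2948 mid [ 0.4906 -0.1329  0.058 ] dir 0.081
T lip [0.4795 0.0203 0.058 ] [ 0.4964 -0.272   0.058 ] len 0.2927 mid [ 0.4879 -0.1259  0.058 ] dir 0.058
S lip mid [ 0.4897 -0.1547  0.03  ] [ 0.4897 -0.1547  0.03  ] len 0.0 mid [ 0.4897 -0.1547  0.03  ] dir 3.142
```

Run:
```python
from h import *
from rig import r
s=r.observe(); M=R.from_euler("xyz",s["eef_rot"]).as_matrix(); print(M.round(3),s["tcp_pos"])
th=.075; d=np.array([np.cos(th),np.sin(th),0]); n=np.array([-d[1],d[0],0])
for name,yw in(("y=n",n),("y=-n",-n)):
    T=np.c_[[0,0,-1],yw,np.cross([0,0,-1],yw)]
    rel=M.T@T; print(name,R.from_matrix(rel).as_rotvec())
pad=np.array([.458,-.132,.09]); print(M.T@(pad-s["tcp_pos"])*1000)
```

```text
[[-0.001  0.438  0.899]
 [-0.001  0.899 -0.438]
 [-1.    -0.001 -0.   ]] [0.22993367 0.47155843 0.23079297]
y=n [-5.28768207e-01 -4.76960868e-04  1.05547565e-03]
y=-n [2.61282402e+00 1.41193822e-03 6.38043407e-04]
[ 141.20732219 -442.34581429  469.5853075 ]
```

servo_tool([
  [0,-20,21,-0.03,0],
  [0,-60,64,-0.08,0],
  [0,-102,108,-0.13,0],
  [0,-144,153,-0.18,0],
  [0,-186,198,-0.23,0],
  [0,-228,242,-0.28,0],
  [0,-270,287,-0.33,0],
  [0,-312,331,-0.38,0],
  [0,-354,376,-0.43,0],
  [0,-396,421,-0.48,0],
  [0,-430,457,-0.52,0],
  [0,-442,470,-0.529,0],
])

```text
clock: 1.6
tcp_pos: [0.4592, -0.1338, 0.2308]
eef_rot: [3.112, 1.57, -3.098]
wrist_force: [-0.3, 0.8, 0.3]
opening: 0.0001
```

servo_tool([
  [20,0,0,0,0],
  [60,0,0,0,0],
  [100,0,0,0,0],
  [140,0,0,0,0],
  [165,0,0,0,0],
  [180,0,0,0,0],
  [180,0,0,0,0],
])

```text
clock: 2.48
tcp_pos: [0.4577, -0.1303, 0.0504]
eef_rot: [2.568, 1.568, 2.644]
wrist_force: [0.8, 0.1, 0.3]
opening: -0.0001
```

Run:
```python
from h import *
from rig import r
s=r.observe(); M=R.from_euler("xyz",s["eef_rot"]).as_matrix(); print(M.round(3),s["tcp_pos"],s["wrist_force"])
for n in("scene","top"):
    c=r.read_camera(n); np.savez(f"{n}1.npz",**c)
crop(load("scene1"),205,210,150,140,5,"pics/s2.png"); crop(load("top1"),270,150,130,115,6,"pics/t2.png")
print(proj(load("scene1"),s["tcp_pos"]),proj(load("top1"),s["tcp_pos"]))
```

```text
[[-0.003 -0.076  0.997]
 [ 0.001  0.997  0.076]
 [-1.     0.002 -0.002]] [ 0.45765158 -0.13027624  0.05041717] [0.78500109 0.09409907 0.30582984]
[[260.89695987 281.13875186]] [[337.9586818  226.87537404]]
```

View pics/s2.png

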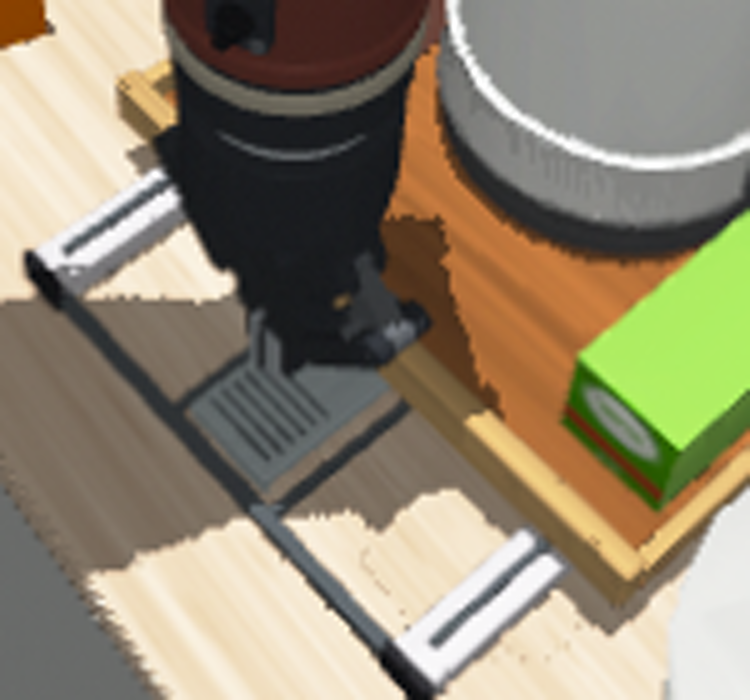

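View pics/t2.png

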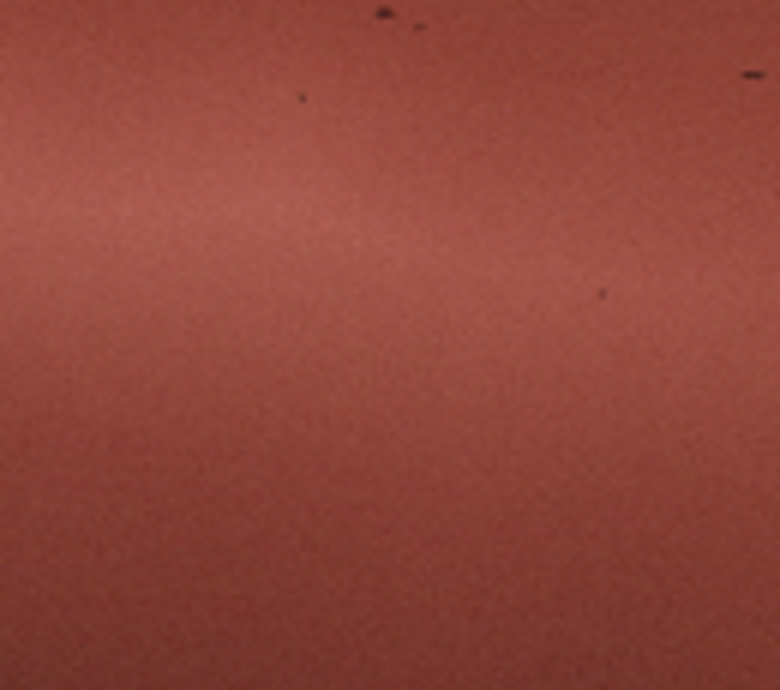

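Run:
```python
from h import *
a=load("scene1"); crop(a,240,255,60,50,12,"pics/s3.png")
M,o=pose(a); z=a["range_z"]
v,u=np.mgrid[255:305,235:300]
p=cv2.undistortPoints(np.stack([u.ravel(),v.ravel()],1).astype(float)[:,None],K(a),a["D"].astype(float))[:,0]
P=(np.c_[p,np.ones(len(p))]*z[v,u].reshape(-1,1))@M.T+o
th=.076;d=np.array([np.cos(th),np.sin(th)]);n=np.array([-d[1],d[0]])
q=P[:,:2]-[.4577,-.1303]
for lo,hi in((.045,.055),(.055,.065),(.065,.08),(.08,.1)):
    m=(P[:,2]>lo)&(P[:,2]<hi)&(np.abs(q@d)<.06)&(np.abs(q@n)<.06)
    # exclude lip
    print(lo,m.sum()); print(np.c_[q[m]@d,q[m]@n,P[m,2]][::max(1,m.sum()//12)].round(3))
```

```text
0.045 44
[[ 0.031  0.002  0.055]
 [-0.006  0.014  0.055]
 [ 0.031 -0.029  0.05 ]
 [ 0.032 -0.029  0.046]
 [-0.007 -0.005  0.054]
 [ 0.032 -0.035  0.049]
 [-0.007 -0.005  0.051]
 [ 0.032 -0.042  0.054]
 [ 0.032 -0.042  0.051]
 [ 0.032 -0.046  0.048]
 [ 0.032 -0.046  0.045]
 [ 0.031 -0.049  0.046]
 [ 0.032 -0.056  0.054]
 [ 0.032 -0.059  0.055]
 [ 0.031 -0.06   0.052]]
0.055 102
[[ 0.033 -0.001  0.057]
 [ 0.039 -0.035  0.056]
 [ 0.038 -0.036  0.056]
 [-0.006 -0.007  0.064]
 [ 0.042 -0.043  0.057]
 [-0.001 -0.012  0.061]
 [ 0.041 -0.047  0.059]
 [ 0.034 -0.042  0.056]
 [ 0.034 -0.045  0.056]
 [ 0.033 -0.047  0.057]
 [ 0.032 -0.048  0.055]
 [ 0.043 -0.058  0.056]
 [ 0.032 -0.056  0.058]]
0.065 43
[[-0.007  0.013  0.076]
 [-0.011  0.005  0.079]
 [-0.011  0.005  0.072]
 [-0.011  0.005  0.068]
 [-0.011 -0.004  0.079]
 [-0.011 -0.001  0.072]
 [-0.007 -0.007  0.075]
 [-0.011 -0.004  0.073]
 [-0.007 -0.007  0.071]
 [-0.005 -0.013  0.078]
 [-0.01  -0.006  0.07 ]
 [-0.007 -0.01   0.072]
 [-0.01  -0.005  0.066]
 [-0.004 -0.013  0.069]
 [-0.005 -0.014  0.067]]
0.08 67
[[-0.013  0.028  0.098]
 [-0.011  0.014  0.1  ]
 [-0.012  0.009  0.097]
 [-0.01   0.003  0.098]
 [-0.011  0.003  0.096]
 [-0.011  0.005  0.087]
 [-0.011  0.002  0.086]
 [-0.01   0.     0.084]
 [-0.013 -0.009  0.096]
 [-0.007 -0.016  0.098]
 [-0.012 -0.012  0.095]
 [-0.012 -0.01   0.089]
 [-0.007 -0.011  0.081]
 [-0.012 -0.029  0.1  ]]
```

View pics/s3.png

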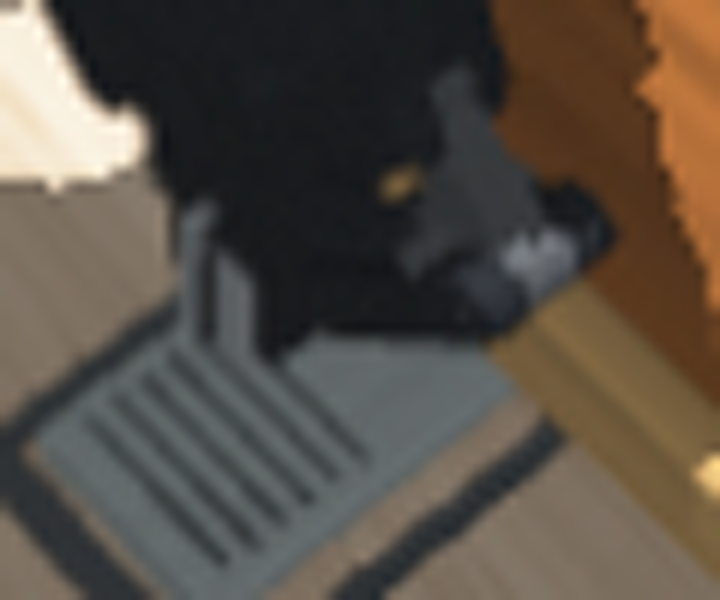

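The fingertips stand over the bar, about mid-width and about 32 mm in front of the lip, which fits the measurements. The top camera is blocked by the arm. Pressing down slowly.

servo_tool([
  [12,0,0,0,0],
  [22,0,0,0,0],
  [27,0,0,0,0],
  [30,0,0,0,0],
  [32,0,0,0,0],
  [34,0,0,0,0],
  [34,0,0,0,0],
])

```text
clock: 3.45
tcp_pos: [0.4584, -0.1313, 0.0174]
eef_rot: [2.83, 1.57, 2.905]
wrist_force: [-3.1, 0.3, 6.2]
opening: 0.0002
```

servo_tool([
  [2,0,0,0,0],
  [3.5,0,0,0,0],
  [4.5,0,0,0,0],
  [5,0,0,0,0],
  [5,0,0,0,0],
])

```text
clock: 4.08
tcp_pos: [0.4584, -0.1313, 0.0128]
eef_rot: [3.1, 1.57, -3.108]
wrist_force: [-4.8, 0.6, 11.7]
opening: 0.0003
```

servo_tool([
  [0,0,2,0,0],
  [0,0,5,0,0],
  [0,0,8,0,0],
  [0,0,11,0,0],
  [0,0,14,0,0],
  [0,0,16,0,0],
])

```text
clock: 4.82
tcp_pos: [0.4716, -0.1302, 0.0127]
eef_rot: [-3.079, 1.565, -3.005]
wrist_force: [-14.4, -1.4, 22.1]
opening: -0.0002
```

servo_tool([
  [-0.6,0,1,0,0],
  [-0.6,0,3,0,0],
  [-0.6,0,5,0,0],
  [-0.6,0,7,0,0],
])

```text
clock: 5.32
tcp_pos: [0.4794, -0.1297, 0.0129]
eef_rot: [-3.106, 1.567, -3.032]
wrist_force: [-11.7, -0.8, 11.0]
opening: -0.0003
```

Run:
```python
from h import *
from rig import r
s=r.observe(); print(s["tcp_pos"],s["wrist_force"])
a=r.read_camera("scene"); np.savez("scene2.npz",**a); crop(a,205,200,150,140,5,"pics/s4.png")
```

```text
[ 0.47938108 -0.12967504  0.01293098] [-11.67750081  -0.83309928  11.04095266]
```

View pics/s4.png

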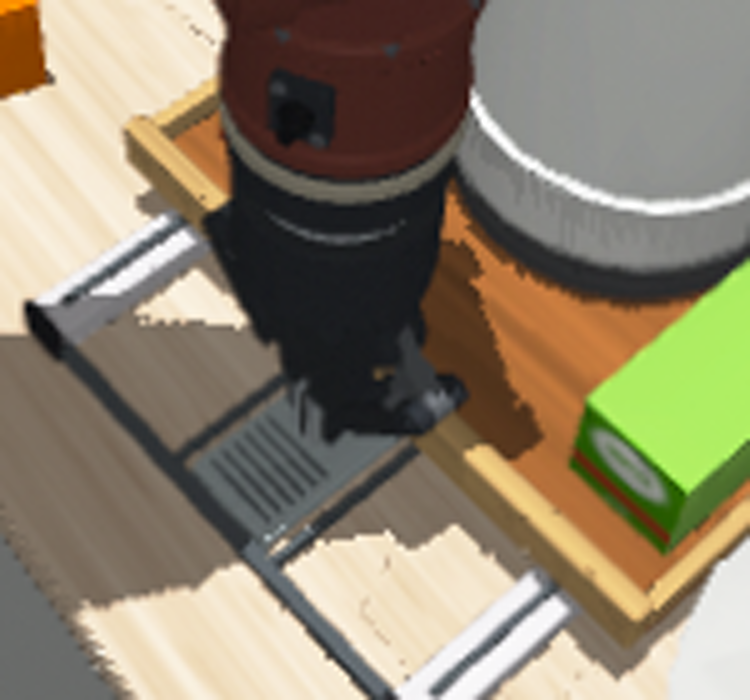

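Run:
```python
from h import *
# tray shift by template match of lip right end + green box label
a=load("scene0")["pixels"];b=load("scene2")["pixels"]
c=load("scene0")
for nm,(u,v,w,h),z in(("lipR",(322,312,18,20),.05),("greenbox",(316,286,26,24),.06),("lipL",(226,222,14,14),.05)):
    t=a[v:v+h,u:u+w]; s=b[v-12:v+h+12,u-12:u+w+12]
    m=cv2.matchTemplate(s,t,cv2.TM_CCOEFF_NORMED); _,q,_,l=cv2.minMaxLoc(m)
    du,dv=l[0]-12,l[1]-12
    print(nm,q,du,dv,(atz(c,u+du,v+dv,z)-atz(c,u,v,z))*1000)
```

```text
lipR 0.9431902170181274 2 -2 [5.69471793 0.67313601 0.        ]
greenbox 0.9882146120071411 2 -1 [ 4.53054385 -0.71764272  0.        ]
lipL 0.9498013854026794 2 -1 [ 5.14574588e+00 -2.41378224e-01 -1.11022302e-13]
```

The tray is unlocked, has moved about 5 mm and follows the finger. I'll push on steadily.

servo_tool([
  [0,0,3,0,0],
  [0,0,8,0,0],
  [0,0,13,0,0],
  [0,0,19,0,0],
  [0,0,25,0,0],
  [0,0,31,0,0],
  [0,0,37,0,0],
  [0,0,43,0,0],
  [0,0,49,0,0],
  [0,0,55,0,0],
  [0,0,60,0,0],
  [0,0,64,0,0],
])

```text
clock: 6.88
tcp_pos: [0.5423, -0.1249, 0.0129]
eef_rot: [-3.141, 1.565, -3.066]
wrist_force: [-15.3, -0.6, 15.8]
opening: 0.0002
```

servo_tool([
  [0,0,3,0,0],
  [0,0,7,0,0],
  [0,0,11,0,0],
  [0,0,14,0,0],
  [0,0,16,0,0],
  [0,0,18,0,0],
])

```text
clock: 7.62
tcp_pos: [0.5606, -0.1236, 0.013]
eef_rot: [-3.13, 1.566, -3.055]
wrist_force: [-13.0, -0.2, 12.9]
opening: -0.0
```

```bash
cat > tr.py <<'E'
from h import *
import sys
n=sys.argv[1]
a=load("scene0")["pixels"];b=load(n)["pixels"]
c=load("scene0"); th=.075
for nm,(u,v,w,h),z in(("lipR",(322,312,18,20),.05),("greenbox",(316,286,26,24),.06),("lipL",(226,222,14,14),.05)):
    up=4
    t=cv2.resize(a[v:v+h,u:u+w],None,fx=up,fy=up,interpolation=cv2.INTER_CUBIC)
    x0,y0=u-5,v-45; s=cv2.resize(b[y0:v+h+10,x0:u+w+50],None,fx=up,fy=up,interpolation=cv2.INTER_CUBIC)
    m=cv2.matchTemplate(s,t,cv2.TM_CCOEFF_NORMED); _,q,_,l=cv2.minMaxLoc(m)
    du,dv=l[0]/up-5,l[1]/up-45
    print(nm,round(q,2),du,dv,((atz(c,u+w/2+du,v+h/2+dv,z)-atz(c,u+w/2,v+h/2,z))*1000).round(1))
E
python3 - <<'E'
from h import *
from rig import r
a=r.read_camera("scene"); np.savez("scene3.npz",**a); crop(a,205,170,160,150,5,"pics/s5.png")
E
python3 tr.py scene3
```

```text
lipR 0.72 29.0 -29.25 [86.   8.8  0. ]
greenbox 0.92 29.25 -26.75 [86.8  6.9  0. ]
lipL 0.95 29.75 -19.5 [86.1  6.4  0. ]
```

View pics/s5.png

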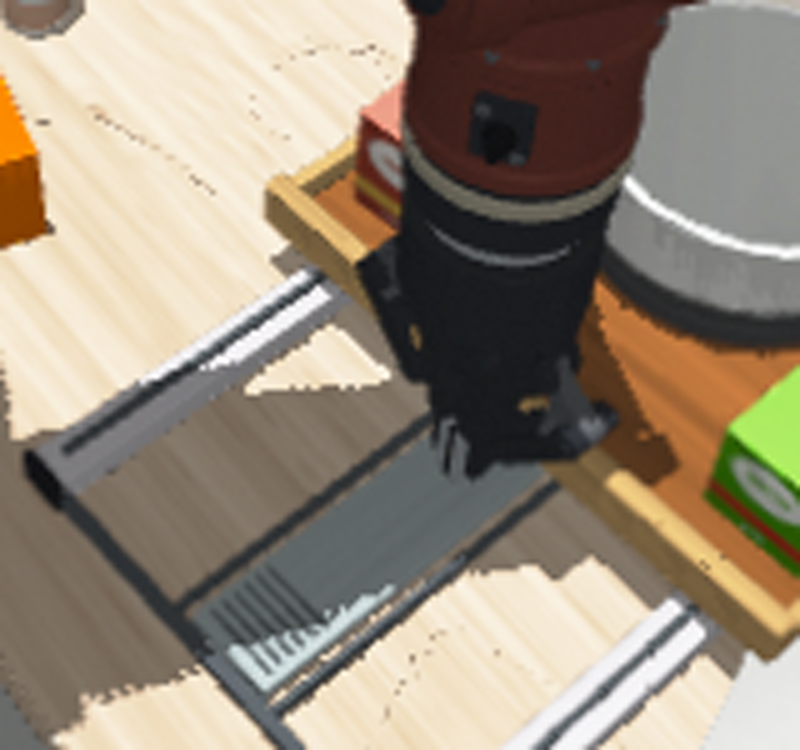

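The tray has moved about 86.5 mm and is nearly home. I'll creep on until the stop shows in the force.

servo_tool([
  [0,0,1,0,0],
  [0,0,2,0,0],
  [0,0,3,0,0],
  [0,0,3,0,0],
])

```text
clock: 8.18
tcp_pos: [0.5641, -0.1233, 0.013]
eef_rot: [-3.134, 1.567, -3.059]
wrist_force: [-10.3, -1.1, 11.5]
opening: 0.0001
```

servo_tool([
  [0,0,1,0,0],
  [0,0,1.5,0,0],
  [0,0,1.5,0,0],
])

```text
clock: 8.55
tcp_pos: [0.5647, -0.1233, 0.013]
eef_rot: [-3.134, 1.565, -3.06]
wrist_force: [-14.1, -1.6, 15.2]
opening: -0.0001
```

servo_tool([
  [0,0,1,0,0],
  [0,0,1.5,0,0],
  [0,0,1.5,0,0],
])

```text
clock: 8.93
tcp_pos: [0.5647, -0.1232, 0.013]
eef_rot: [-3.123, 1.562, -3.049]
wrist_force: [-21.0, -1.5, 21.1]
opening: -0.0002
```

```bash
python3 - <<'E'
from h import *
from rig import r
a=r.read_camera("scene"); np.savez("scene4.npz",**a)
E
python3 tr.py scene4
```

```text
lipR 0.7 30.5 -30.5 [90.3  8.9 -0. ]
greenbox 0.92 30.5 -27.75 [90.5  6.9  0. ]
lipL 0.95 31.0 -20.25 [89.8  6.5  0. ]
```

TCP x no longer changes while the force rises, and the image gives 90 mm, so the tray is at the stop. Back off slightly with the bar still down, then lift straight up.

servo_tool([
  [0,0,-2,0,0],
  [0,0,-4,0,0],
  [0,0,-6,0,0],
  [0,0,-7,0,0],
  [-3,0,-7,0,0],
  [-6,0,-7,0,0],
  [-10,0,-7,0,0],
  [-15,0,-7,0,0],
  [-25,0,-8,0,0],
  [-40,0,-10,0,0],
  [-60,0,-10,0,0],
  [-80,0,-10,0,0],
])

```text
clock: 10.48
tcp_pos: [0.5594, -0.124, 0.0944]
eef_rot: [-0.677, 1.57, -0.602]
wrist_force: [0.7, 0.6, -0.1]
opening: -0.0
```

servo_tool([
  [-20,0,-10,0,0],
  [-60,0,-30,0,0],
  [-100,0,-70,0,0],
  [-130,0,-120,0,0],
  [-140,0,-170,0,0],
  [-140,0,-200,0,0],
  [-140,0,-210,0,0],
  [-140,0,-210,0,0],
])

```text
clock: 11.48
tcp_pos: [0.3501, -0.1398, 0.2333]
eef_rot: [-0.537, 1.57, -0.463]
wrist_force: [0.5, -0.6, -0.8]
opening: 0.0001
```

```bash
python3 - <<'E'
from h import *
from rig import r
s=r.observe(); print(s["clock"],s["tcp_pos"],s["wrist_force"])
for n in("scene","top"):
    c=r.read_camera(n); np.savez(f"{n}5.npz",**c); cv2.imwrite(f"pics/{n}5.png",cv2.resize(c["pixels"][:,:,::-1],(800,600)))
crop(load("scene5"),205,170,160,150,5,"pics/s6.png")
E
python3 tr.py scene5
```

```text
11.475 [ 0.35011634 -0.13977355  0.23332798] [ 0.52140142 -0.61521004 -0.75495573]
lipR 0.7 30.5 -30.5 [90.3  8.9 -0. ]
greenbox 0.92 30.5 -27.75 [90.5  6.9  0. ]
lipL 0.95 31.0 -20.25 [89.8  6.5  0. ]
```

View pics/scene5.png

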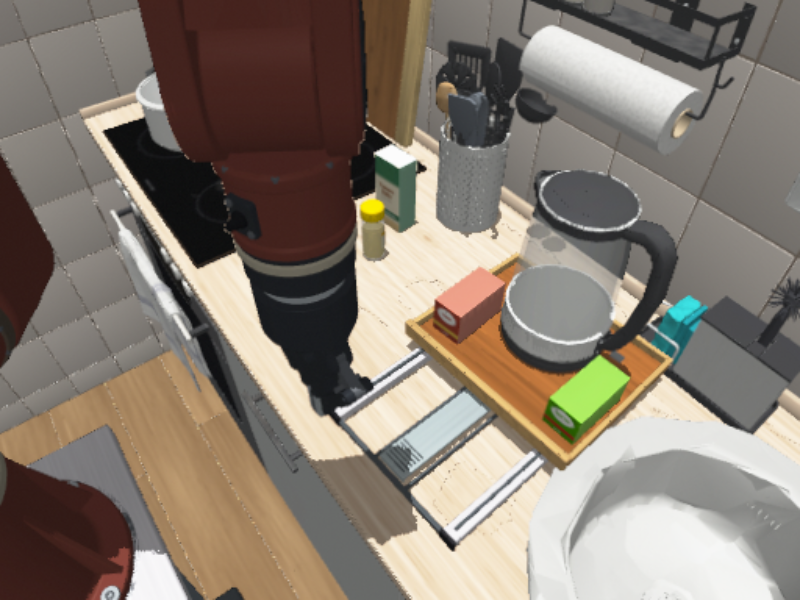

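View pics/s6.png

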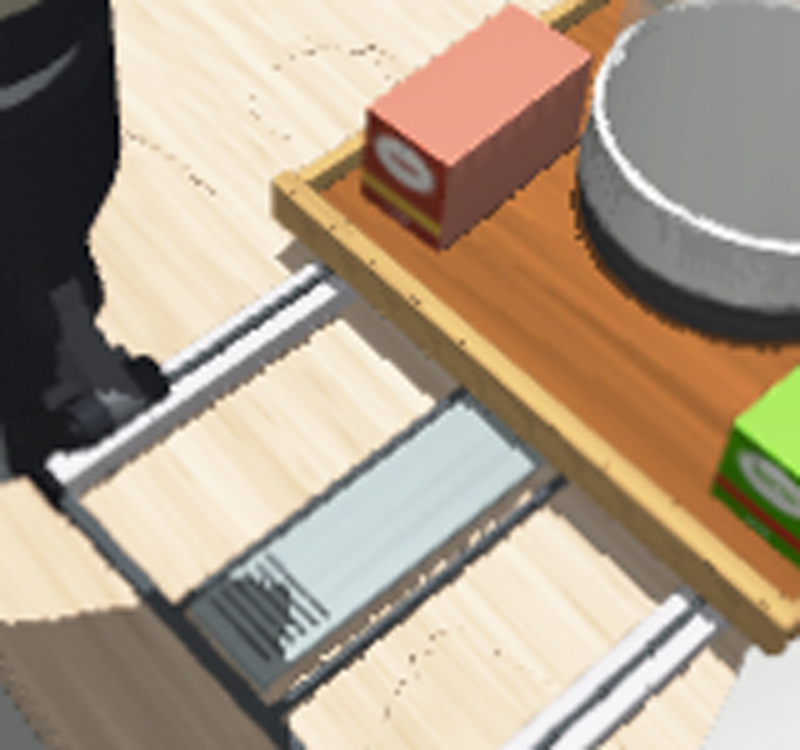

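View pics/top5.png

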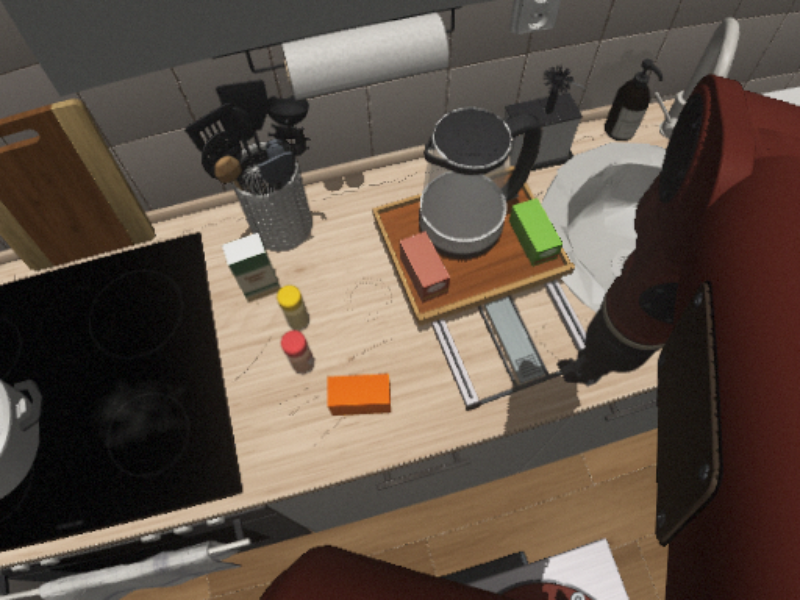

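The tray is home at 90 mm with the kettle and cartons upright and in place. The jars and salt carton have not moved. Next I'll check that the bar is fully up.

Run:
```python
from h import *
for n,pts in(("scene0",[(255,290),(258,292),(262,286)]),("scene2",[(257,294),(262,297),(252,292)]),("scene3",[(280,275),(290,268),(270,282)]),("scene5",[(280,275),(290,268),(285,270),(270,282)])):
    c=load(n); print(n,[depth(c,*p).round(4).tolist() for p in pts])
    M,o=pose(c); v,u=np.mgrid[255:310,235:315]
    p=cv2.undistortPoints(np.stack([u.ravel(),v.ravel()],1).astype(float)[:,None],K(c),c["D"].astype(float))[:,0]
    P=(np.c_[p,np.ones(len(p))]*c["range_z"][v,u].reshape(-1,1))@M.T+o
    q=P[:,:2]-[.458,-.1325]; d=np.array([.997,.076]);s=q@d;t=q@[-.076,.997]
    m=(s>-.025)&(s<-.012)&(abs(t)<.015)&(P[:,2]<.03); m2=(s>-.0)&(s<.08)&(abs(t)<.015)&(P[:,2]<.03);print(m.sum(),np.median(P[m,2]),m2.sum(),np.median(P[m2,2]))
```

```text
scene0 [[0.4462, -0.1266, 0.022], [0.4484, -0.1337, 0.022], [0.463, -0.1275, 0.0217]]
91 0.021759215146707755 226 0.021300143202062527
scene2 [[0.4474, -0.1318, 0.0119], [0.4518, -0.1427, 0.011], [0.4415, -0.1228, 0.0133]]
86 0.012674636009915419 151 0.013372464855129551
scene3 [[0.5125, -0.1249, 0.0115], [0.5396, -0.1249, 0.0128], [0.4851, -0.1259, 0.0123]]
90 0.012353449203029776 490 0.012108859080221746
scene5 [[0.5082, -0.1294, 0.0218], [0.5355, -0.1288, 0.0218], [0.5242, -0.1261, 0.0213], [0.4817, -0.1298, 0.0214]]
90 0.021920297231842356 493 0.020982530256175247
```

The bar top is back at about 21.9 mm. It was 21.8 mm at the start and about 12.5 mm while pressed. I'm handing the job in.

```bash
python3 -c "
from rig import r
print(r.job_done())"
```

```text
the job is handed in; nothing more can be done
None
```

The tray is home and locked. With the closed fingertips I pressed the release bar fully down and held it there while I pushed the tray by its lip to the end stop. I then backed off and lifted clear, which let the bar spring up. It took about 11.5 s.

My last checks, all from the camera images:
- **Tray:** it moved about 90 mm (three matches gave 89.8 to 90.5 mm along x). It stopped while the push force rose, and it did not move when I let go.
- **Bar:** its top reads 21.9 mm at the ribbed front, against 21.8 mm at the start and about 12.5 mm while pressed, so it is fully up.
- **Other things:** the kettle and cartons look upright and in place on the tray. The jars, the salt carton and the orange look-alike appear unmoved.
- **Robot:** the last reading showed the gripper clear, with under 1.5 N on the wrist. The highest wrist force I read during the job was about 30 N in total.

**Weak or missing checks:**
- The two cameras disagreed by 3–7 mm on the bar and lip positions, and I aimed between them.
- The image match at the lip's right end was weak (0.70), though it agreed with the other two.
- The top camera was blocked by the arm when I checked it just before pressing, so I followed the press and push with the scene camera and the force readings.

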